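# Loupe over the glass horse

## Robot

A 6-joint arm with a two-finger parallel gripper is mounted at the origin on the work surface. World frame = base frame: x ahead of the robot, y to its left, z up, the work surface at z = 0. Lengths are in mm, angles in rad, forces in N, time in s.
With the tool pointing down it reaches from about 350 to 875 mm from the base axis. Payload 4.2 kg.
Tool frame: the origin (TCP) lies between the finger pads; the fingertips stand 17 mm ahead of it and the grasp point (between the pads) lies 2 mm behind it; z points along the fingers, y is the line along which they close (so a half turn about z gives the same grasp; the last joint's range is limited). The gripper opens to 85 mm and grips with 20 to 120 N. Pads are 22 mm wide; open, the fingers measure 114 mm over their backs; the gripper's body (76 mm by 85 mm) begins 54 mm behind the grasp point. The pads swing forward as they close: fully open they stand 13 mm farther back than shut.
Start: joints at [-0.975, 0.385, 0.008, 0, -1.194, -0.259], TCP at [206.558, -589.859, 248.312] pointing down, gripper open.
Joint ranges: [-3.14, 3.14], [-1.21, 2.06], [-1.07, 1.41], [-3.16, 2.05], [-2.99, -0.16], [-3.1, 3.1]. Speed limits (rad/s): [2.79, 2.79, 3.14, 3.14, 3.14, 3.14].

## Interface

Orientations are given as a unit quaternion [x, y, z, w].
In Python, from bench import arm, camrig gives the robot as it stands (arm), with the cameras (camrig).
- The arm moves only by the shell command python3 jog.py 'ROWS' [OPENING]. ROWS is 1 to 10 rows, one to a line, with the numbers parted by spaces; each row has 6 numbers: dx, dy, dz in shares of 500 mm (1.0 is 500 mm), then a rotation vector rx, ry, rz in normalised numbers (1 is 120 degrees); each row is the pose to reach, as a shift and turn from the pose commanded when the command began, along the tool's axes at that moment; what a row does not reach only later rows make up. A row lasts 1/10 s, in which the tool goes at most 50 mm and 0.15 rad, less where a joint would pass 70% of its speed; a pose out of reach is approached as far as the arm can. OPENING is the finger opening in mm, set as the command begins (- or left out keeps the last). The fingers move at their own pace and stop on an object; the grip force is fixed at half the most. Time passes only in rows, so rows that do not move let the fingers close. It prints the time, the measured TCP pose, the force, the opening and the grip force at its end. Shift and turn numbers lie between -1 and 1, and a call with a number outside is refused. Input that does not fit is refused with a message, and nothing moves.
- arm.read_state(): the state, without advancing time (a new reading comes with each control period).
- camrig.get_image(name): name is "side" or "top"; returns the picture (400x640x3 uint8, blue, green, red); there is no depth.
- camrig.get_calibration(name): a dict with "K" (3x3 intrinsics, pixels), "D" ([k1, k2, p1, p2, k3] as OpenCV has them; the pictures are not rectified), "rvec" (rotation vector, rad) and "tvec" (3), from world to camera coordinates, as OpenCV has them. Camera axes: x right, y down, z forward; pixel columns grow to the right and rows downward; lengths in mm; the calibration is good to about 2 mm. A picture is of the moment at which its call begins. get_calibration takes no time and is no camera call.
- arm.job_done(): hands the job in; it is judged then, once.
The state is a dict: "clock": time; "joints": joint angles; "joint_vel": joint speeds; "joint_efforts": joint torques, N m; "position": TCP position; "ee_rot": TCP orientation; "contact_force": force on the tool from outside, world axes, zero at the start; "wrist_torque": the same for the moment, N m; "gripper_width": finger opening in mm; "grasp_force": force on a finger pad.
Only numpy, scipy, OpenCV 4.12 (cv2) and the standard library are available. Lean on these libraries where they do the work, as an engineer would, in place of code of your own. Each camera call takes 0.05 s, during which the arm holds its last target. There are 200 camera calls.

## Task

Slide the blue cover of the inspection box fully open, then take the loupe off its rest by the handle and hold it level with its lens centred over the small red glass horse, the middle of the lens at the height of the yellow marker on the post. Do not touch the horse or shift the marker, and leave the other things on the table where they are. Finish while holding the loupe still there, carried by the gripper alone.

Things in the scene. Friction and masses are not known exactly. Their poses are not given: they have to be found in the camera images.
- box: Dark wooden inspection box, fixed, 100 x 100, walls 5, inner floor 5 and rim 53 above the table. Origin: centre of its underside. x points away from the robot (yaw within 0.3 rad): the cover opens that way on two steel runners reaching x = +150 mm; the gauge post, a steel rod 8 thick, 210 tall, stands at y = +95 mm.
- cover (a joint): Flat blue cover of the box (100 x 88, 6 thick, top face 61 above the table). Slide along the box's +x: 0 = shut, 0.09 m = fully open against its stop. It starts 0 to 0.02 open, resists with about 2 N and stays where it is left.
- cover_grip (a point): On the cover: centre of the wooden ridge by which it is slid, 16 mm above the cover's top face. The ridge is 12 thick along the box's x, 44 long along its y, stands 26 tall on the cover; its top is 87 above the table and this point 77. It lies 20 mm in -x from the cover's centre.
- horse: Small red glass horse, 40 long, 35 tall, on a round glass foot 34 wide, loose inside the box under the cover. Origin: centre of the foot's underside (5 above the table); z up.
- loupe: Loupe lying level on its wooden rest: round lens in a black rim 68 wide and 12 thick, and a straight handle. Origin: centre of the lens on its underside; z is the lens axis (up); the handle runs along -x, a steel neck 12 wide and then wood 14 wide and 14 tall from x = -52 to -140 mm, underside flush with the rim. About 0.11 kg.
- loupe_lens (a point): Centre of the loupe's lens (mid thickness, 6 above the loupe's underside).
- loupe_grip (a point): Middle of the free span of the loupe's handle, 77 mm from the lens axis, 7 above its underside: grip here from above, across the handle. On the rest it is 37 above the table.
- rest: Wooden loupe rest fixed to the table: base board 190 x 60 x 8 and two supports 30 tall, one under the lens, one under the end of the handle, the handle being free between them from x = -34 to -118 mm. Origin: on the table under the lens; the handle lies along its -x, towards the robot (yaw up to 0.35 rad either way).
- marker_tip (a point): Tip of the yellow height marker on the gauge post beside the box, pointing towards the box's middle; pointer 4 thick, this point at mid thickness, 70 mm in +y from the box's middle. Its height, 125 to 170 above the table, is the height for the middle of the lens. Held by friction only.
- tumbler: green glass tumbler, 52 wide, 60 tall, standing between the box and the loupe rest (origin: centre of its underside).
- jug: amber glass jug, 80 wide, 120 tall, with a handle; bystander (origin: centre of its underside).
- frit_jar: glass jar with steel cap, 60 wide, 85 tall; bystander (origin: centre of its underside).
- copper_disc: copper disc, 70 wide, 18 tall; bystander (origin: centre of its underside).
- screwdriver: Screwdriver with wooden handle, 200 long, lying on the table; bystander.

How it is judged (in metres and radians):
On the way, in this order (a step that is already met when the one before it is completed fails the run):
1. the cover is fully open while the loupe still lies on its rest (value of joint cover above 0.082 m and height (world z) of loupe_lens below 0.045 m), for 0.2 s.
2. the loupe is lifted off its rest in the fingers (height (world z) of loupe_lens above 0.075 m and contact force between loupe and the fingers above 0.5 N and contact force between loupe and rest below 0.3 N), for 0.2 s.
At the end, for the whole second after the job is handed in: The cover is open (at least 78 of 90 mm); the loupe is held still by the fingers alone, level within 0.12 rad and right way up, its lens within 12 mm sideways of the horse's centre and within 8 mm of the marker's height; the other things are within 20 mm of where they began (value of joint cover above 0.078 m and horizontal distance between loupe_lens and horse below 0.012 m and z of loupe_lens in the frame of marker_tip between -0.008 and 0.008 m and angle between loupe's own z axis and vertical below 0.12 rad and linear speed of loupe below 0.02 m/s and angular speed of loupe below 0.15 rad/s and height (world z) of loupe_lens above 0.11 m and contact force between loupe and the fingers above 0.5 N and contact force between loupe and box below 0.3 N and contact force between loupe and rest below 0.3 N and contact force between loupe and horse below 0.3 N and contact force between loupe and tumbler below 0.3 N and contact force between loupe and jug below 0.3 N and contact force between loupe and frit_jar below 0.3 N and contact force between loupe and copper_disc below 0.3 N and contact force between loupe and screwdriver below 0.3 N and distance of each of tumbler, jug, frit_jar, copper_disc, screwdriver from where it was at the start of the episode below 0.02 m); the arm keeps its last pose, push and grip.
It fails at once if the horse is touched by the robot or the loupe (contact force between horse and the arm above 0.5 N or contact force between horse and the fingers above 0.5 N or contact force between horse and loupe above 0.5 N).
It fails at once if the yellow marker is shifted along its post by more than 4 mm (distance of marker_tip from where it was at the start of the episode above 0.004 m).
It fails at once if a bystander is moved by more than 20 mm (distance of any of tumbler, jug, frit_jar, copper_disc, screwdriver from where it was at the start of the episode above 0.02 m).
It also fails if it takes over 56 s, if anything falls off the work surface, if the arm or the gripper's body presses on something with over 40 N, if the wrist force passes 120 N, or if a joint passes its speed limit or range.

## Working session

There is one attempt and no reset: what is moved stays moved. The work goes in short steps, Python scripts to look and compute and a shell command to move; the robot and the scene stay as the last step left them, time stands still between calls to the robot, and variables do not carry over. Pictures are saved under pics/ and viewed, at most 10 in all, crops included, and the job is handed in when it is done.

```bash
ls; mkdir -p pics; python3 - <<'E'
from bench import arm, camrig
import cv2
for n in("top","side"):
    cv2.imwrite(f"pics/{n}0.png",camrig.get_image(n)); c=camrig.get_calibration(n); print(n,{k:__import__('numpy').round(v,4).tolist() for k,v in c.items()})
s=arm.read_state(); print(s)
E
```

```text
bench.py
jog.py
pics
top {'K': [[427.4174, 0.0, 321.0833], [0.0, 427.4174, 192.8203], [0.0, 0.0, 1.0]], 'D': [-0.028, 0.0, 0.0, 0.0, 0.0], 'rvec': [2.157, -2.2035, 0.124], 'tvec': [-2.924, 500.662, 1388.7816]}
side {'K': [[388.2874, 0.0, 315.8236], [0.0, 388.2874, 193.6361], [0.0, 0.0, 1.0]], 'D': [-0.0809, 0.0, 0.0, 0.0, 0.0], 'rvec': [0.6885, -2.4851, 1.2637], 'tvec': [413.7165, 243.3974, 917.4058]}
{'clock': 0.1, 'joints': array([-9.75414873e-01,  3.85483253e-01,  6.79442824e-03, -4.17358388e-04,
       -1.19401171e+00, -2.58624908e-01]), 'joint_vel': array([-2.33867062e-05, -1.74186596e-03,  4.27514006e-03,  2.55214245e-03,
        1.27632847e-04, -3.12602512e-03]), 'joint_efforts': array([-5.72883764e-04, -3.93319988e+01,  1.88928992e+01,  4.19790655e+00,
       -2.58253705e-03,  5.17361983e-06]), 'position': array([ 206.39124503, -589.43474035,  247.34389316]), 'ee_rot': array([-1.67507822e-01,  9.85870268e-01,  9.46945451e-04, -2.17757192e-04]), 'contact_force': array([-0.52257284,  0.09530607,  0.27253269]), 'wrist_torque': array([-0.00107773, -0.02893496, -0.0357597 ]), 'grasp_force': 0.0, 'gripper_width': 85.5312262571102}
```

View pics/top0.png

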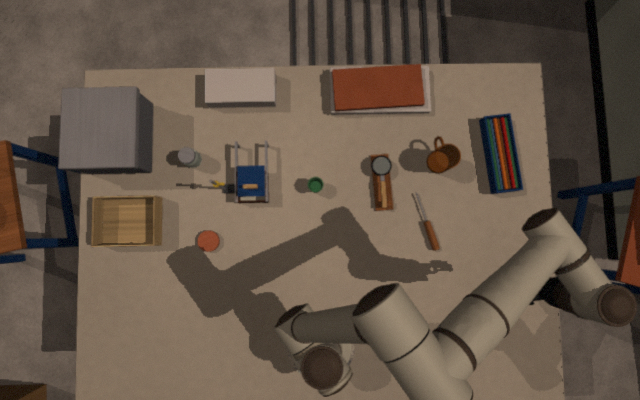

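View pics/side0.png

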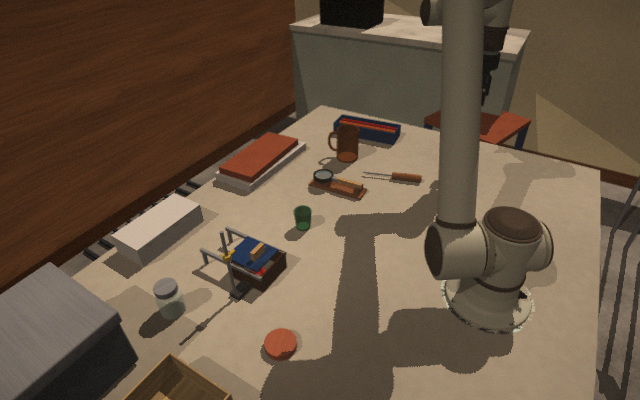

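The top view shows the box at about (252,183), the loupe lens at (381,165) with its handle to (384,208), and the tumbler at (315,185). In the side view the box is at (255,260) and the marker at about (229,254). I'll zoom in on both.

```bash
python3 - <<'E'
import cv2,numpy as np
t=cv2.imread("pics/top0.png");s=cv2.imread("pics/side0.png")
z=lambda i,x,y,w,h,f:cv2.resize(i[y:y+h,x:x+w],None,fx=f,fy=f,interpolation=cv2.INTER_CUBIC)
a=z(t,170,130,80+30,90,5); a=z(t,175,130,110,80,5); b=z(t,350,140,50,80,5)
cv2.imwrite("pics/a.png",np.hstack([a[:400],b[:400]]))
a=z(s,180,210,120,90,5);b=z(s,300,150,80,60,5)
c=np.zeros((600,800,3),np.uint8); c[:450,:600]=a; c[450:,:]=cv2.resize(s[160:205,290:410],(800,300))[:150]*0
cv2.imwrite("pics/b.png",np.hstack([a,z(s,305,160,40,90,5)])); 
E
```

```text
(no output)
```

View pics/a.png

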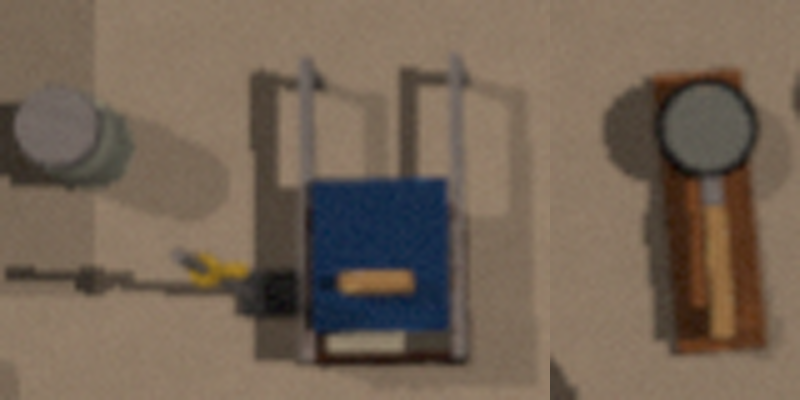

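View pics/b.png

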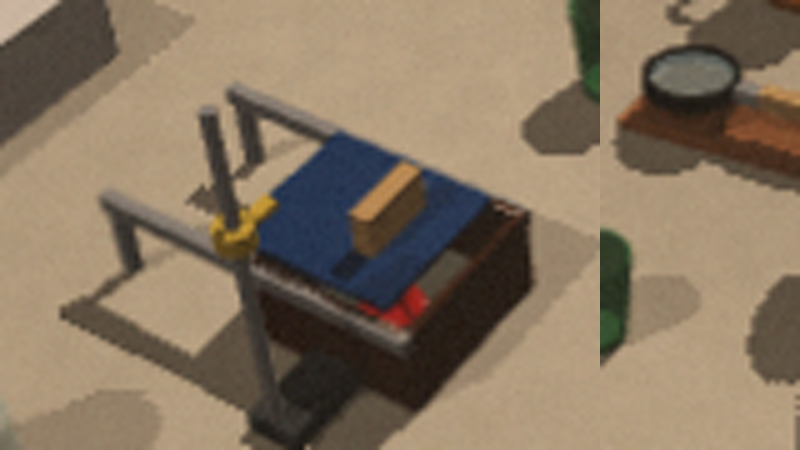

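Zoomed crops: in the top view the ridge top is at crop (376,281), the cover corners at (310,180), (447,178), (449,330) and (313,330), the marker tip at (247,271), the lens at (158,128) and the handle end at (172,337). In the side view the marker tip is at (272,207), the ridge top is centred at (387,192), and the red horse shows at the cover's near edge.

```bash
cat >h.py <<'E'
import numpy as np,cv2
from bench import arm, camrig
from scipy.spatial.transform import Rotation as R
C={n:camrig.get_calibration(n) for n in("top","side")}
def ray(n,uv):
    c=C[n];A=cv2.Rodrigues(np.array(c["rvec"],float))[0];t=np.array(c["tvec"],float).ravel()
    p=cv2.undistortPoints(np.array([[uv]],float),np.array(c["K"],float),np.array(c["D"],float)).ravel()
    d=A.T@np.r_[p,1];return -A.T@t,d/np.linalg.norm(d)
def atz(n,uv,z):
    o,d=ray(n,uv);return (o+d*(z-o[2])/d[2]).round(1)
def tri(a,b):
    o1,d1=ray("top",a);o2,d2=ray("side",b)
    s=np.linalg.lstsq(np.c_[d1,-d2],o2-o1,rcond=None)[0]
    p,q=o1+d1*s[0],o2+d2*s[1];return ((p+q)/2).round(1),np.linalg.norm(p-q).round(1)
def tool(target,yaw=None):
    s=arm.read_state();M=R.from_quat(s["ee_rot"])
    print("pos",s["position"].round(1),"yaxis",M.as_matrix()[:,1].round(3),"local shift",(M.inv().apply(np.array(target)-s["position"])).round(1))
E
python3 - <<'E'
from h import *
T=lambda x,y:(175+x/5-.4,130+y/5-.4); L=lambda x,y:(350+x/5-.4,140+y/5-.4); S=lambda x,y:(180+x/5-.4,210+y/5-.4)
print("cover",[atz("top",T(*p),61) for p in((310,180),(447,178),(449,330),(313,330))])
print("ridge",atz("top",T(376,281),87),atz("side",S(387,192),87),tri(T(376,281),S(387,192)))
print("runner ends",[atz("top",T(*p),58) for p in((306,58),(456,55))],"near",[atz("top",T(*p),58) for p in((307,358),(460,358))])
print("marker",tri(T(247,271),S(272,207)))
print("post top",atz("top",T(180,255),210),atz("side",S(208,110),210))
print("lens",atz("top",L(158,128),42),atz("side",(305+(691-600)/5-.4,160+75/5-.4),42),"hend",atz("top",L(172,337),44))
print("tumbler",atz("top",(315.5,184),60))
E
```

```text
cover [array([590.9, 258.2,  61. ]), array([590.5, 169.7,  61. ]), array([491.7, 169.3,  61. ]), array([493.5, 256.6,  61. ])]
ridge [521.3 212.1  87. ] [518.3 217.7  87. ] (array([522.3, 213.2,  81.3]), np.float64(0.8))
runner ends [array([671.9, 261.2,  58. ]), array([671.9, 163.5,  58. ])] near [array([475.8, 261. ,  58. ]), array([473.8, 162.8,  58. ])]
marker (array([524.5, 284.9, 129.8]), np.float64(1.1))
post top [524.3 306.1 210. ] [521.4 311.7 210. ]
lens [ 586.1 -213.3   42. ] [ 583.4 -203.6   42. ] hend [ 448.  -217.2   44. ]
tumbler [526.    4.5  60. ]
```

```bash
python3 - <<'E'
from h import *
s=arm.read_state();M=R.from_quat(s["ee_rot"])
for p in ([450,-300,250],[494,212,200]): tool(p)
for yaw in(0,.029):
  # tool y along (-sin,cos), z down
  W=np.array([[-np.cos(yaw),-np.sin(yaw),0],[-np.sin(yaw),np.cos(yaw),0],[0,0,-1]]).T
  print((M.inv()*R.from_matrix(W)).as_rotvec().round(3))
E
```

```text
pos [ 206.4 -589.4  247.3] yaxis [-0.33   0.944  0.002] local shift [-325.5  192.7   -2.3]
pos [ 206.4 -589.4  247.3] yaxis [-0.33   0.944  0.002] local shift [-536.2  661.4   48.6]
[ 0.002 -0.     0.337]
[ 0.002 -0.     0.308]
```

Careful with the scale: shifts go in shares of 500 mm and turns go in shares of 120 degrees. That gives: -348 mm / 500 = -0.696, -325 mm / 500 = -0.65, 0.337 rad / 2.0944 = 0.1609.

```bash
python3 jog.py '-0.09 0.05 0 0 0 0.0477
-0.18 0.1 0 0 0 0.0955
-0.26 0.16 0 0 0 0.1609
-0.34 0.216 0 0 0 0.1609
-0.416 0.28 0 0 0 0.1609
-0.49 0.346 0 0 0 0.1609
-0.55 0.426 0 0 0 0.1609
-0.606 0.508 0 0 0 0.1609
-0.65 0.596 0 0 0 0.1609
-0.696 0.684 0 0 0 0.1609' 0; python3 - <<'E'
from h import *
tool([490,212,200])
E
```

```text
clock: 1.1
position: [421.6, -151.0, 248.0]
ee_rot: [0.0, 1.0, 0.0, -0.0]
contact_force: [1.9, -0.9, 0.5]
gripper_width: -0.1
grasp_force: 0.0
pos [ 421.6 -151.   248. ] yaxis [0. 1. 0.] local shift [-68.3 363.   48.1]
```

To row units: 363 mm / 500 = 0.726, 335 mm / 500 = 0.67.

```bash
python3 jog.py '-0.02 0.098 0 0 0 0
-0.04 0.196 0 0 0 0
-0.06 0.294 0.02 0 0 0
-0.08 0.39 0.04 0 0 0
-0.1 0.486 0.06 0 0 0
-0.116 0.58 0.08 0 0 0
-0.136 0.67 0.096 0 0 0
-0.136 0.726 0.096 0 0 0
-0.136 0.726 0.096 0 0 0
-0.136 0.726 0.096 0 0 0'; python3 - <<'E'
from h import *
s=camrig.get_image("side");t=camrig.get_image("top")
z=lambda i,x,y,w,h,f:cv2.resize(i[y:y+h,x:x+w],None,fx=f,fy=f,interpolation=cv2.INTER_CUBIC)
cv2.imwrite("pics/c.png",z(s,180,190,130,110,6)[:600])
E
```

```text
clock: 2.1
position: [489.4, 210.2, 199.7]
ee_rot: [-0.0, 1.0, -0.0, -0.001]
contact_force: [0.0, -0.5, 0.0]
gripper_width: 0.1
grasp_force: 0.0
```

View pics/c.png

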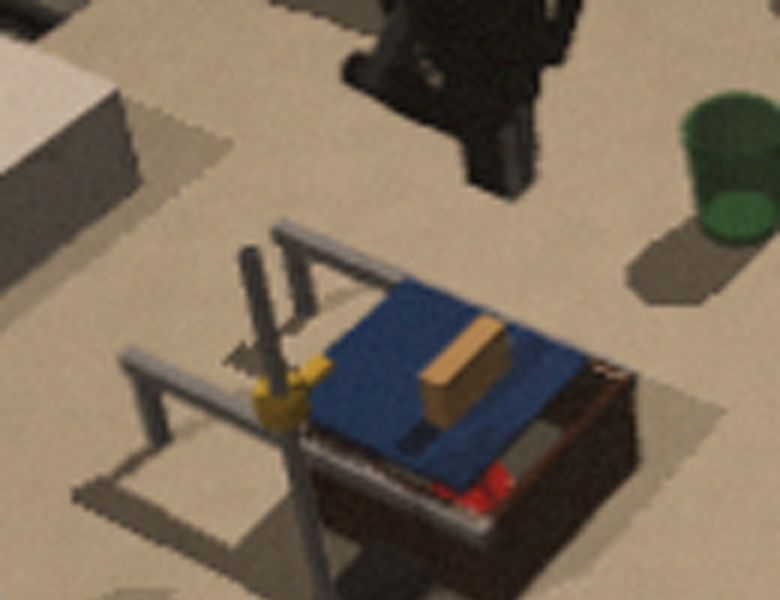

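The closed fingertips are at about (505,195) in the crop, with TCP z 200, and sit clear behind the ridge (421–510, 320–430). Now I lower them and push.

To row units: 112 mm / 500 = 0.224, 80 mm / 500 = 0.16.

```bash
python3 - <<'E'
from h import *
c=C["side"]
for p in([489.4,210.2,182.7],[522,307,210]): print(cv2.projectPoints(np.array([p]),np.array(c["rvec"],float),np.array(c["tvec"],float),np.array(c["K"],float),np.array(c["D"],float))[0].ravel().round(1))
E
python3 jog.py '0 0.004 0.08 0 0 0
0 0.004 0.16 0 0 0
0 0.004 0.224 0 0 0
0 0.004 0.224 0 0 0
-0.04 0.004 0.224 0 0 0
-0.064 0.004 0.224 0 0 0
-0.088 0.004 0.224 0 0 0
-0.112 0.004 0.224 0 0 0
-0.136 0.004 0.224 0 0 0
-0.144 0.004 0.224 0 0 0'
```

```text
[264.2 219.9]
clock: 3.2
position: [563.6, 212.2, 88.9]
ee_rot: [0.0, 1.0, 0.0, 0.001]
contact_force: [-2.0, 0.1, 0.9]
gripper_width: 0.2
grasp_force: 1.0Traceback (most recent call last):
  File "<stdin>", line 3, in <module>
cv2.error: OpenCV(4.12.0) /io/opencv/modules/calib3d/src/calibration_base.cpp:1490: error: (-215:Assertion failed) npoints >= 0 && (depth == CV_32F || depth == CV_64F) in function 'projectPoints'
```

To row units: -11 mm / 500 = -0.022, -8 mm / 500 = -0.016.

```bash
python3 jog.py '-0.008 0 0 0 0 0
-0.016 0 0 0 0 0
-0.022 0 0 0 0 0
-0.022 0 0 0 0 0'; python3 jog.py '-0.006 0 0 0 0 0
-0.006 0 0 0 0 0'
```

```text
clock: 3.6
position: [573.6, 212.4, 88.4]
ee_rot: [-0.0, 1.0, 0.0, 0.001]
contact_force: [0.3, 0.4, 0.3]
gripper_width: 0.0
grasp_force: 0.0
clock: 3.8
position: [576.2, 212.3, 88.3]
ee_rot: [0.0, 1.0, 0.0, 0.0]
contact_force: [-1.6, 0.4, 0.3]
gripper_width: 0.2
grasp_force: 0.4
```

To row units: -3 mm / 500 = -0.006.

```bash
python3 jog.py '-0.006 0 0 0 0 0
-0.006 0 0 0 0 0
-0.006 0 0 0 0 0'; python3 jog.py '-0.004 0 0 0 0 0
-0.006 0 0 0 0 0
-0.006 0 0 0 0 0'; python3 jog.py '-0.004 0 0 0 0 0
-0.004 0 0 0 0 0'
```

```text
clock: 4.1
position: [577.2, 212.1, 88.2]
ee_rot: [0.0, 1.0, -0.0, -0.002]
contact_force: [-6.4, 1.6, 3.5]
gripper_width: -0.1
grasp_force: 3.4
clock: 4.4
position: [577.4, 212.0, 88.2]
ee_rot: [0.0, 1.0, -0.001, -0.005]
contact_force: [-15.2, 5.1, 9.6]
gripper_width: -0.3
grasp_force: 7.6
clock: 4.6
position: [577.4, 211.9, 88.2]
ee_rot: [0.0, 1.0, -0.002, -0.007]
contact_force: [-21.1, 5.8, 13.3]
gripper_width: -0.1
grasp_force: 10.4
```

To row units: -322 mm / 500 = -0.644, -273 mm / 500 = -0.546.

```bash
python3 jog.py '0.04 0 0 0 0 0
0.05 0 -0.08 0 0 0
0.06 0 -0.17 0 0 0
0.08 -0.05 -0.23 0 0 0
0.09 -0.15 -0.23 0 0 0
0.1 -0.25 -0.23 0 0 0
0.11 -0.35 -0.23 0 0 0
0.12 -0.448 -0.23 0 0 0
0.13 -0.546 -0.23 0 0 0
0.14 -0.644 -0.23 0 0 0' 85; python3 - <<'E'
from h import *
s=camrig.get_image("side");t=camrig.get_image("top")
z=lambda i,x,y,w,h,f:cv2.resize(i[y:y+h,x:x+w],None,fx=f,fy=f,interpolation=cv2.INTER_CUBIC)
cv2.imwrite("pics/d.png",np.hstack([z(t,225,135,50,75,8),z(s,215,225,50,75,8)]))
tool([509,-215,120])
E
```

```text
clock: 5.6
position: [513.8, -112.0, 203.8]
ee_rot: [-0.0, 1.0, -0.0, 0.001]
contact_force: [0.7, 0.5, -0.0]
gripper_width: 85.2
grasp_force: 0.0
pos [ 513.1 -114.8  203.4] yaxis [ 0.007  1.    -0.001] local shift [   3.4 -100.2   83.5]
```

View pics/d.png

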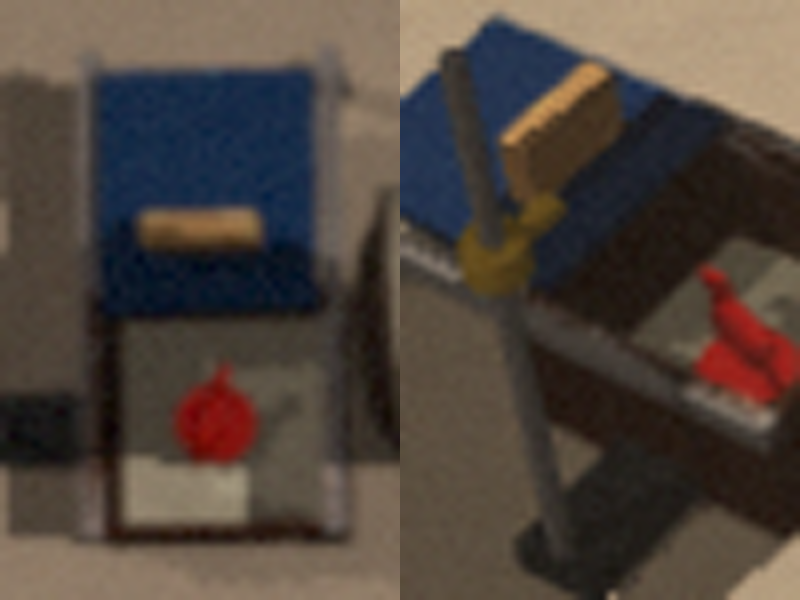

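The cover is fully open. In the top crop the red foot disc is centred at (216,421). In the side crop the marker tip is at (155,207), the post top at (55,58) and the ridge top face at about (157,108).

```bash
cat >>h.py <<'E'
def proj(n,p):
    c=C[n];f=lambda k:np.array(c[k],float)
    return cv2.projectPoints(np.array([p],float),f("rvec"),f("tvec"),f("K"),f("D"))[0].ravel()
E
python3 - <<'E'
from h import *
T=lambda x,y:(225+x/8-.44,135+y/8-.44); S=lambda x,y:np.array((215+x/8-.44,225+y/8-.44))
print("horse",atz("top",T(216,421),8))
r=atz("top",T(201,215),87);print("ridge",r,tri(T(201,218),S(157,108)))
print("side off ridge",S(157,108)-proj("side",r),"post",S(55,52)-proj("side",[523,307,210]),"tip",np.array([263.8,222.1])-proj("side",[489.4,210.2,182.7]))
m=S(157,203)
for z in(125,130,135,140,145): print(z,m-proj("side",[523,282,z]))
E
```

```text
horse [525.7 218.    8. ]
ridge [599.2 212.   87. ] (array([598.8, 212.8,  78.8]), np.float64(1.3))
side off ridge [0.62537403 2.64443631] post [-0.7546671  0.9940127] tip [-0.42764354  2.23921337]
125 [-1.71294293 -2.0814915 ]
130 [-1.3897043  -0.49367136]
135 [-1.06449707  1.10513284]
140 [-0.73730619  2.71502116]
145 [-0.40811651  4.33609472]
```

To row units: -100 mm / 500 = -0.2, -96 mm / 500 = -0.192, -0.03 rad / 2.0944 = -0.0143.

```bash
python3 jog.py '0.006 -0.096 0.06 0 0 -0.0143
0.006 -0.192 0.12 0 0 -0.0143
0.006 -0.2 0.166 0 0 -0.0143
0.006 -0.2 0.166 0 0 -0.0143
0.006 -0.2 0.166 0 0 -0.0143'; python3 - <<'E'
from h import *
tool([509,-215.4,35])
E
```

```text
clock: 6.2
position: [511.2, -210.0, 120.3]
ee_rot: [-0.015, 1.0, -0.0, -0.0]
contact_force: [-0.2, -0.1, 0.5]
gripper_width: 85.0
grasp_force: 0.0
pos [ 511.2 -210.   120.3] yaxis [-0.03  1.   -0.  ] local shift [ 2.4 -5.3 85.3]
```

To row units: 85 mm / 500 = 0.17, 60 mm / 500 = 0.12.

```bash
python3 jog.py '0.004 -0.01 0.06 0 0 0
0.004 -0.01 0.12 0 0 0
0.004 -0.01 0.17 0 0 0
0.004 -0.01 0.17 0 0 0
0.004 -0.01 0.17 0 0 0' ; python3 jog.py '0 0 0 0 0 0
0 0 0 0 0 0
0 0 0 0 0 0
0 0 0 0 0 0
0 0 0 0 0 0
0 0 0 0 0 0
0 0 0 0 0 0
0 0 0 0 0 0
0 0 0 0 0 0' 0
```

```text
clock: 6.7
position: [510.7, -214.4, 37.0]
ee_rot: [-0.016, 1.0, -0.0, 0.001]
contact_force: [0.3, 0.7, 1.2]
gripper_width: 84.7
grasp_force: 0.0
clock: 7.6
position: [509.3, -215.1, 35.8]
ee_rot: [-0.015, 1.0, -0.0, 0.0]
contact_force: [-1.5, 1.5, 6.0]
gripper_width: 13.0
grasp_force: 59.1
```

To row units: -103 mm / 500 = -0.206, -80 mm / 500 = -0.16.

```bash
python3 jog.py '0 0 -0.02 0 0 0
0 0 -0.04 0 0 0
0 0 -0.07 0 0 0
0 0 -0.11 0 0 0
0 0 -0.16 0 0 0
0 0 -0.206 0 0 0
0 0 -0.206 0 0 0
0 0 -0.206 0 0 0
0 0 -0.206 0 0 0'; python3 - <<'E'
from h import *
tool([525.7-77,218-2.2,139])
E
```

```text
clock: 8.5
position: [508.0, -214.8, 137.3]
ee_rot: [-0.015, 1.0, 0.0, -0.001]
contact_force: [-0.7, 0.3, -1.3]
gripper_width: 12.6
grasp_force: 58.4
pos [ 508.  -214.8  137.3] yaxis [-0.029  1.     0.001] local shift [ 46.7 432.2  -1.3]
```

To row units: 370 mm / 500 = 0.74, 335 mm / 500 = 0.67.

```bash
python3 jog.py '0.01 0.04 -0.002 0 0 0
0.02 0.11 -0.002 0 0 0
0.032 0.19 -0.002 0 0 0
0.044 0.27 -0.002 0 0 0
0.056 0.35 -0.002 0 0 0
0.066 0.43 -0.002 0 0 0
0.076 0.51 -0.002 0 0 0
0.084 0.59 -0.002 0 0 0
0.092 0.67 -0.002 0 0 0
0.092 0.74 -0.002 0 0 0'; python3 jog.py '0 0.05 0 0 0 0
0 0.09 0 0 0 0
0 0.114 0 0 0 0
0 0.124 0 0 0 0
0 0.124 0 0 0 0
0 0.124 0 0 0 0
0 0.124 0 0 0 0'; python3 - <<'E'
from h import *
s=camrig.get_image("side");t=camrig.get_image("top");cv2.imwrite("pics/t9.png",t);cv2.imwrite("pics/s9.png",s)
z=lambda i,x,y,w,h,f:cv2.resize(i[y:y+h,x:x+w],None,fx=f,fy=f,interpolation=cv2.INTER_CUBIC)
cv2.imwrite("pics/e.png",np.hstack([z(t,225,135,50,75,8),z(s,215,225,50,75,8)]))
tool([525.7-77,218-2.2,139])
E
```

```text
clock: 9.5
position: [450.6, 154.8, 138.2]
ee_rot: [-0.015, 1.0, -0.001, -0.001]
contact_force: [1.5, -0.6, -1.1]
gripper_width: 13.1
grasp_force: 58.6
clock: 10.2
position: [450.1, 214.5, 139.2]
ee_rot: [-0.014, 1.0, -0.0, -0.0]
contact_force: [-0.2, -0.7, -0.9]
gripper_width: 13.3
grasp_force: 58.6
pos [450.2 214.6 139.4] yaxis [-0.029  1.    -0.   ] local shift [1.4 1.2 0.4]
```

View pics/e.png

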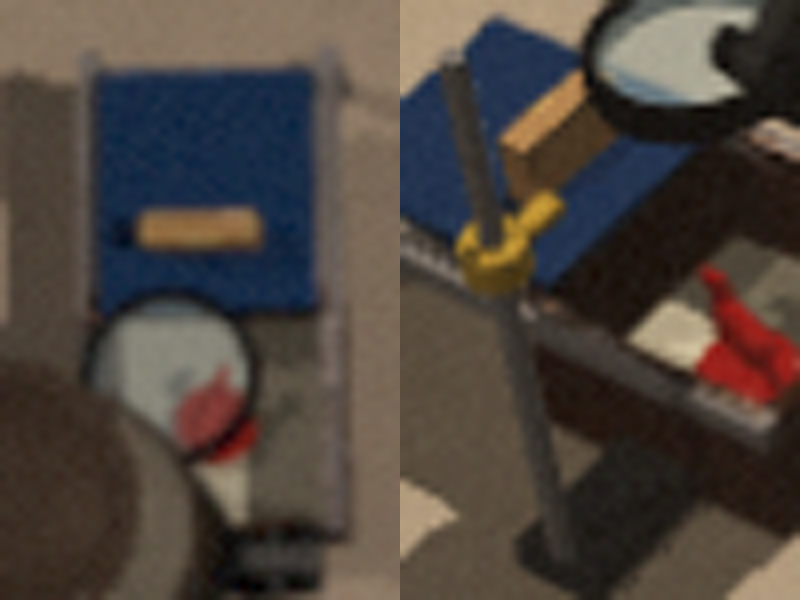

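The top view shows the lens rim from x 83 to 258 with its top at y 288 in the crop, so its centre is at about (170,379). The marker is unmoved in the side view. I'll check positions numerically and view a larger side crop.

```bash
python3 - <<'E'
from h import *
T=lambda x,y:(225+x/8-.44,135+y/8-.44)
print("lens",atz("top",T(170,379),142),"horse",atz("top",T(216,421),8))
t=np.array([525.7,218,8]);s=cv2.imread("pics/s9.png")
for y in(185,): cv2.imwrite("pics/f.png",cv2.resize(s[205:275,210:310],None,fx=8,fy=8,interpolation=cv2.INTER_CUBIC)[:560])
# predicted rim outline in side crop coords for lens at measured pose
th=np.linspace(0,2*np.pi,73)
for dz in(0,12):
  P=np.array([proj("side",[527+34*np.cos(a),216.8+34*np.sin(a),139.4-6+dz]) for a in th])
  Q=(P-[210,205]+.44)*8;print(dz,Q.min(0).round(),Q.max(0).round(),Q[Q[:,1].argmax()].round())
E
```

```text
lens [526.9 215.9 142. ] horse [525.7 218.    8. ]
0 [226. 148.] [455. 300.] [322. 300.]
12 [220. 118.] [451. 269.] [317. 269.]
```

View pics/f.png

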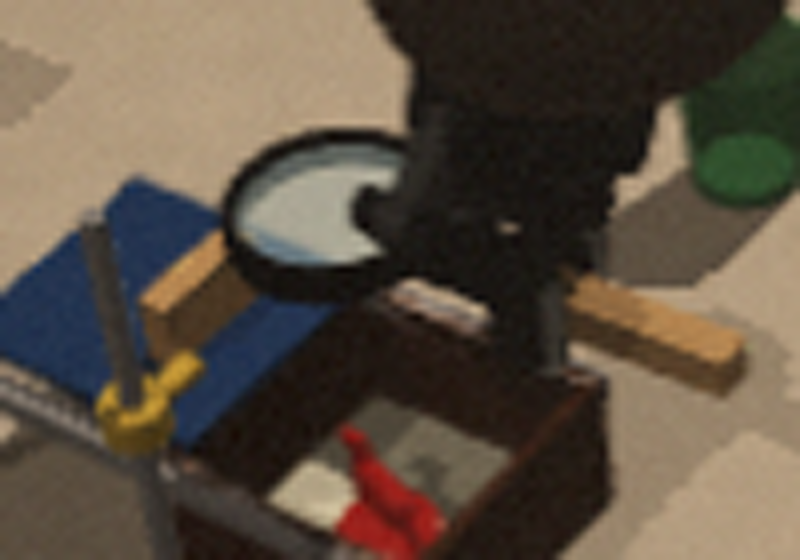

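```bash
python3 - <<'E'
from h import *
T=lambda x,y:(175+x/5-.4,130+y/5-.4); S=lambda x,y:np.array((215+x/8-.44,225+y/8-.44));F=lambda x,y:np.array((210+x/8-.44,205+y/8-.44))
b=np.array([-.2,.8])
for m in (S(154,206),F(195,364)):
  print(m,tri(T(247,271),m),tri(T(247,271),m-b),tri(T(247,271),m-[0,1.5]))
p=proj("side",[523,282,135]);print([(proj("side",np.array([523,282,135])+10*d)-p).round(2) for d in np.eye(3)])
for bx in(594.4,598):print("ridge",S(157,110)-proj("side",[bx,212,87]))
# ring position in top view of marker/post: post xy
print("marker by box xy:",[(z,(F(195,364)-b-proj("side",[524,282,z])).round(2)) for z in(128,132,136,140)])
# lens ring: green tumbler base check
print("tumbler base",F(742,172)-proj("side",np.r_[atz("top",(315.5,184),60)[:2],3.]))
E
```

```text
[233.81 250.31] (array([524.5, 284.6, 131.7]), np.float64(1.7)) (array([524.2, 284.1, 133.9]), np.float64(1.4)) (array([524.2, 283.9, 135.9]), np.float64(2.0))
[233.935 250.06 ] (array([524.4, 284.4, 132.4]), np.float64(1.5)) (array([524. , 283.9, 134.6]), np.float64(1.2)) (array([524. , 283.6, 136.6]), np.float64(1.8))
[array([-3.32, -1.56]), array([-2.93,  2.67]), array([-0.66, -3.23])]
ridge [-0.7982384   2.25269876]
ridge [0.27008814 2.73426027]
marker by box xy: [(128, array([-1.24, -1.65])), (132, array([-0.98, -0.37])), (136, array([-0.72,  0.91])), (140, array([-0.45,  2.2 ]))]
tumbler base [-1.19015022  1.65176384]
```

To row units: 4.5 mm / 500 = 0.009, 2 mm / 500 = 0.004.

```bash
python3 jog.py '0.002 0.004 0 0 0 0
0.002 0.004 0.009 0 0 0
0.002 0.004 0.009 0 0 0
0.002 0.004 0.009 0 0 0
0.002 0.004 0.009 0 0 0
0.002 0.004 0.009 0 0 0
0.002 0.004 0.009 0 0 0'; python3 - <<'E'
from h import *
print("handle end top pred in crop f",(proj("side",[387,212.8,147.4])-[210,205]+.44)*8)
s=camrig.get_image("side");cv2.imwrite("pics/g.png",cv2.resize(s[205:275,210:310],None,fx=8,fy=8,interpolation=cv2.INTER_CUBIC)[:560])
tool([449.7,217,135])
E
```

```text
clock: 11.0
position: [449.1, 217.4, 134.9]
ee_rot: [-0.015, 1.0, 0.0, 0.0]
contact_force: [0.4, 0.3, -1.6]
gripper_width: 12.7
grasp_force: 58.6
handle end top pred in crop f [738.70366639 345.2008523 ]
pos [449.1 217.4 134.9] yaxis [-0.03  1.    0.  ] local shift [-0.6 -0.4 -0.1]
```

View pics/g.png

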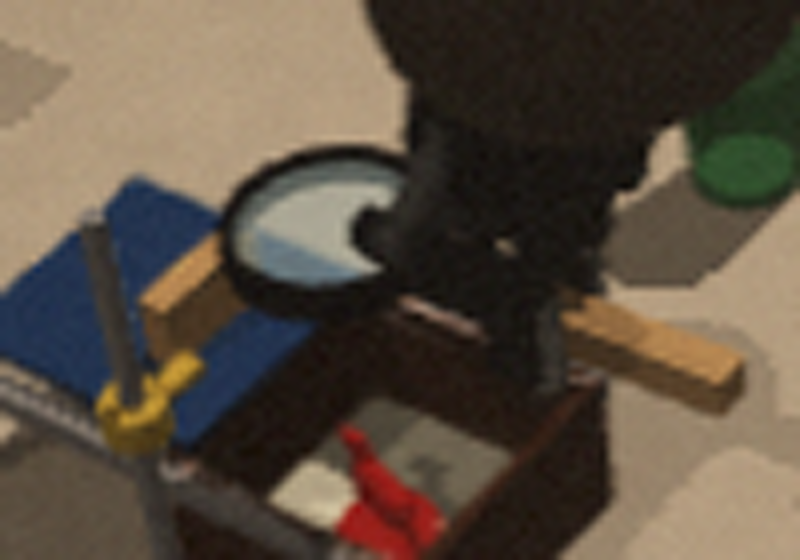

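The loupe is level: its handle end (about (722,350) in the earlier crop) shows the same small image offset as the rim. The rim is now centred at about (330,232), the marker is still at (195,364), and the arm is settled. I'm handing in.

```bash
python3 -c "
from bench import arm, camrig
print(arm.job_done())"
```

```text
the job is handed in; nothing more can be done
None
```

I handed the job in at about 11 s with the cover fully open against its stop and the loupe held level by the gripper alone over the horse; by my measurements the lens is 1–2 mm off the horse's centre sideways and 1–2 mm off the marker's height (about 135 mm), but no verdict was returned.

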